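# Sleeve a filter's port and wedge the filter flush for test

### The arm

A 6-joint arm with a two-finger parallel gripper is mounted at the origin on the work surface. World frame = base frame: x ahead of the robot, y to its left, z up, the work surface at z = 0. Lengths are in m, angles in rad, forces in N, time in s.
With the tool pointing down it reaches from about 0.325 to 1 m from the base axis. Payload 5.1 kg.
Tool frame: the origin (TCP) lies on the mounting face of the last link; the fingertips stand 173 mm ahead of it and the grasp point (between the pads) lies 155 mm ahead of it; z points along the fingers, y is the line along which they close (so a half turn about z gives the same grasp; the last joint's range is limited). The gripper opens to 85 mm and grips with 20 to 120 N. Pads are 22 mm wide; open, the fingers measure 114 mm over their backs; the gripper's body (76 mm by 85 mm) begins 54 mm behind the grasp point. The pads swing forward as they close: fully open they stand 13 mm farther back than shut.
Start: joints at [1.134, 0.124, 1.65, -0, 1.367, -0.083], TCP at [0.225, 0.61, 0.405] pointing down, gripper open.
Joint ranges: [-2.61, 2.61], [-1.02, 2.33], [0.03, 2.71], [-1.35, 4.49], [0.32, 2.68], [-2.91, 2.91]. Speed limits (rad/s): [2.57, 2.57, 3.14, 3.14, 3.14, 3.14].

### API

Orientations are given as a unit quaternion [x, y, z, w].
In Python, from plant import env gives the robot as it stands.
- The arm moves only by the tool shift_gripper, called after "Emit:" in YAML: its name, and indented under it one key for each argument. Schema: {"type":"object","properties":{"deltas":{"type":"object","properties":{"plan":{"type":"array","items":{"type":"array","items":{"type":"number"},"minItems":5,"maxItems":5},"minItems":1,"maxItems":12}},"additionalProperties":false,"required":["plan"]},"only":{"type":"string"},"quiet":{"type":"boolean"},"lines":{"type":"string"}},"required":["deltas"],"additionalProperties":false}. deltas is an object whose key "plan" holds a list of rows, 1 to 12 of them, each of 5 numbers: the opening from 0.0 (shut) to 1.0 (fully open), then dx, dy, dz in m, then a turn about the tool's z in rad; each row is the pose to reach, as a shift and turn from the pose commanded when the call began, along the tool's axes at that moment; what a row does not reach only later rows make up. A row lasts 1/12 s, in which the tool goes at most 0.0417 m and 0.125 rad, less where a joint would pass 70% of its speed; a pose out of reach is approached as far as the arm can. The fingers move at their own pace and stop on an object; the grip force is fixed at half the most. Time passes only in rows, so rows that do not move let the fingers close. The tool returns the time, the measured TCP pose, the force, the opening and the grip force at its end. only (a regular expression) keeps the lines of the reply that match it, lines (a string "A,B") keeps lines A to B, and quiet returns only ok. Input that does not fit is refused with a message, and nothing moves.
- env.state(): the state, without advancing time (a new reading comes with each control period).
- env.grab_frame(name): name is "scene" or "top" or "wrist"; returns a dict with "img" (400x640x3 uint8, blue, green, red), "fx", "fy", "cx", "cy" (pixels), "world_to_cam" (4x4, takes a point from world to camera coordinates). Camera axes: x right, y up, looking along -z (the intrinsics and any distortion apply to the point x, -y, -z); pixel columns grow to the right and rows downward; lengths in m; the calibration is good to about 2 mm. A picture is of the moment at which its call begins. There is no depth.
- env.sign_off(): hands the job in; it is judged then, once.
The state is a dict: "time": time; "qpos": joint angles; "qvel": joint speeds; "effort": joint torques, N m; "tool_pos": TCP position; "ee_rot": TCP orientation; "ft_force": force on the tool from outside, world axes, zero at the start; "wrist_torque": the same for the moment, N m; "opening": opening from 0.0 (shut) to 1.0 (fully open); "finger_force": force on a finger pad.
Only numpy, scipy, OpenCV 4.12 (cv2) and the standard library are available. Lean on these libraries where they do the work, as an engineer would, in place of code of your own. Each camera call takes 0.05 s, during which the arm holds its last target. There are 200 camera calls.

### The job

Slide the copper-coloured sleeve down over the upright brass port of the silver filter box until it sits on the box, and let go of it. Then take the yellow wedge from its stand and slide it, slope towards the box, down into the one gap between the box and the dark stops that is wide enough, until the box is pressed flush against the blue fence along its whole length, and finish there still gripping the wedge so the box stays pressed firmly. Leave the mouse, screwdriver and brass adapter alone.

Things in the scene. Friction and masses are not known exactly. Their poses are not given: they have to be found in the camera images.
- filter_box: Silver filter box, 60 (x) x 120 (y) x 38 mm high, 0.5 kg or so, loose, slippery (friction about 0.12 against everything). It lies flat on the fixture plate between fence (+x side) and stops (-x side), 4 to 5 mm short of the fence and up to 0.02 rad askew. Origin: centre of its underside; z up.
- port_base (a point): Foot of the port: the point on the top face of the filter box (38 mm above its underside, 8 mm to +x of its centre) where the brass port stands up. The port is a cylinder 12 mm in diameter, 32 mm tall, its top 3 mm coned.
- box_corner_left (a point): Point on the filter box's fence-side (+x) face, at its +y end, 10 mm above its underside.
- box_corner_right (a point): The same at the -y end of that face.
- sleeve: Copper-coloured ring, outside diameter 26 mm, bore 15 mm, 30 mm tall, about 0.08 kg, standing upright on the bench. Origin: centre of its lower end; z along the bore. Seated, its origin lies at port_base.
- wedge: Yellow plastic wedge with a grip head, 80 mm tall, 0.09 kg, upright in its stand. Origin: bottom, mid-width, on the flat upright back face (plane x = 0); z up. The other (+x) face slopes: 9 mm thick at the bottom, growing 0.35 mm per mm up to 23 mm at z = 40 mm. This taper is 30 mm wide (y), slippery (friction about 0.12). The head is above it.
- wedge_head (a point): Centre of the wedge's head, 60 mm above the wedge's origin and 11.5 mm to its +x. The head is a block 23 (x) x 44 (y) x 40 mm (z = 40 to 80 mm of the wedge) with ordinary grip; nothing stands beside it. At the start the wedge's slope faces away from the robot, turned by up to 0.4 rad (the fixture: fence away from the robot, up to 0.3 rad).
- stand: Black fixed stand, 60 x 70 mm foot, 44 mm tall, on either side of the fixture. Origin: centre of its underside. The wedge hangs in its pocket by the head's underside, axes parallel to the stand's, wedge origin at x = -11.5 mm, y = 0, z = 4 mm in the stand's frame. Lift it straight up 45 mm or more to clear.
- fixture: Grey fixed base plate of the fixture, 130 (x) x 200 (y) x 10 mm. Origin: centre of its underside; fence and stops stand on it, their axes parallel to its own.
- fence: Blue fixed fence on the fixture's +x side, 150 mm long (y), 30 mm high, 12 mm thick. Origin: on the fixture plate's top, mid-length, on the face that looks to the box (the plane x = 0; the box lies at negative x).
- wide_stop: Dark steel fixed stop, 35 high, 39.5 mm wide (y); face to the box at x = +18 mm. Gap to the box 19 mm when flush, 12.5 to 15 mm at first: only here the wedge enters. It jams with its bottom 5 to 10 mm above the plate, box flush; press it down with 8 to 20 N and keep pushing: let go, it can creep up. Origin: on the plate, mid-width. The three stops stand side by side, 40 mm apart, in any order.
- narrow_stop_a: As wide_stop, but its face is 11 mm nearer the box (x = +29 mm): gap 8 mm when the box is flush, too narrow for the wedge.
- narrow_stop_b: The same as narrow_stop_a.
- mouse: Black computer mouse, 60 x 102 x 30 mm, loose bystander. Origin: centre of its underside.
- screwdriver: Screwdriver lying on the bench, loose bystander.
- adapter: Small brass coaxial adapter, 22 mm in diameter, 26 mm tall, standing on the bench, loose bystander. Origin: centre of its underside.

How it is judged:
By the outcome, as a careful person would: the job done as asked, in the order asked, and still so for the second after the job is handed in, while the arm keeps its last pose, push and grip.
It also fails if it takes over 61 s, if anything falls off the work surface, if the arm or the gripper's body presses on something with over 40 N, if the wrist force passes 120 N, or if a joint passes its speed limit or range.

## Working session

There is one attempt and no reset: what is moved stays moved. The work goes in short steps, Python scripts to look and compute and a tool call to move; the robot and the scene stay as the last step left them, time stands still between calls to the robot, and variables do not carry over. Pictures are saved under pics/ and viewed, at most 10 in all, crops included, and the job is handed in when it is done.

```bash
ls; mkdir -p pics
```

Run:
```python
from plant import env
import cv2
s=env.state();print({k:(v if not hasattr(v,'round') else v) for k,v in s.items()})
for n in("scene","top","wrist"):
    f=env.grab_frame(n);cv2.imwrite(f"pics/{n}0.png",f["img"])
    print(n,[f[k] for k in f if k!="img"])
```

```text
pics
plant.py
{'time': 0.0, 'qpos': array([ 1.13441792e+00,  1.24508929e-01,  1.65166445e+00,  3.23201302e-05,
        1.36748766e+00, -8.25939154e-02]), 'qvel': array([-2.11940620e-03,  1.12919464e-03,  1.52468357e-03, -3.86551613e-04,
        1.65056115e-03, -3.03974041e-05]), 'effort': array([ 4.17355450e-04, -4.23608172e+01, -3.65455842e+01, -9.47452122e-05,
        7.00624078e-03,  1.02887554e-05]), 'tool_pos': array([0.2251091 , 0.60951344, 0.40345581]), 'ee_rot': array([ 1.75974305e-01,  9.84394217e-01, -9.95511194e-04, -2.80651715e-04]), 'ft_force': array([-0.41476427, -1.29462258, -0.24980949]), 'wrist_torque': array([0.01546351, 0.03626036, 0.01480967]), 'finger_force': 0.0, 'opening': 0.9989062931595671}
scene [374.52190278369113, 374.52190278369113, 315.25854748634396, 201.61878168625762, array([[ 4.79080500e-01,  8.77770963e-01,  1.05869346e-04,
        -2.76232453e-01],
       [-7.14040558e-01,  3.89647576e-01,  5.81653546e-01,
         3.73216495e-01],
       [ 5.10517341e-01, -2.78734466e-01,  8.13436624e-01,
        -1.09884094e+00],
       [ 0.00000000e+00,  0.00000000e+00,  0.00000000e+00,
         1.00000000e+00]])]
top [411.7053114965378, 411.7053114965378, 324.07478727922665, 199.96016779318725, array([[-0.1098722 , -0.99394498, -0.00121556,  0.05072971],
       [ 0.96379256, -0.10683789,  0.2443145 , -0.5765671 ],
       [-0.24296504,  0.02567182,  0.96969529, -0.78006669],
       [ 0.        ,  0.        ,  0.        ,  1.        ]])]
wrist [333.2688268550759, 333.2688268550759, 316.23724623237536, 199.15537911938384, array([[ 0.34655726,  0.93802751, -0.0015679 , -0.64864169],
       [-0.905177  ,  0.33398112, -0.2628901 ,  0.03406005],
       [-0.2460745 ,  0.0925257 ,  0.96482451, -0.37846222],
       [ 0.        ,  0.        ,  0.        ,  1.        ]])]
```

View pics/top0.png

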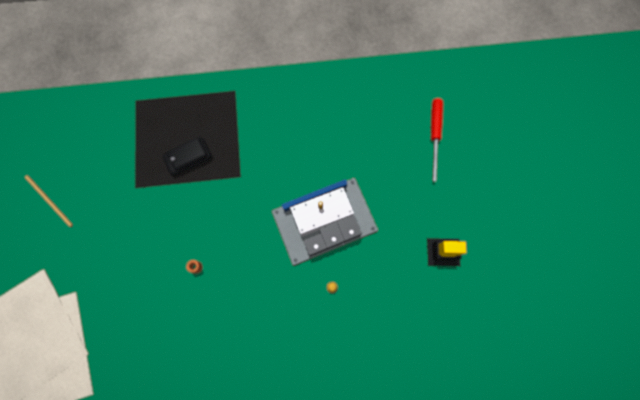

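View pics/scene0.png

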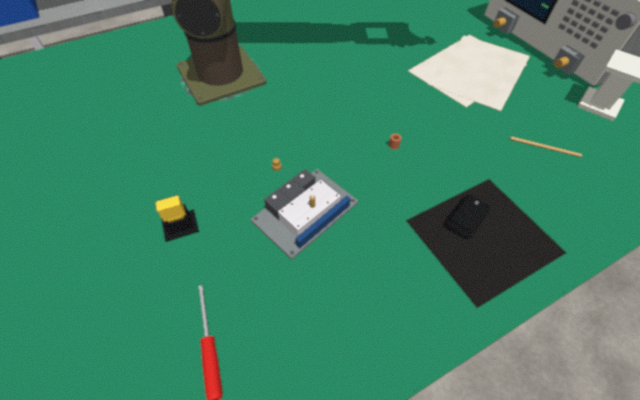

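The top view shows the sleeve at (194,267), adapter at (332,287), port at (321,205), stops in the lower part of the fixture around (334,238), and the wedge head at (453,248) on the black stand. The scene view agrees: sleeve (395,141), wedge (170,208).

Create h.py:
```python
import numpy as np, cv2
from scipy.spatial.transform import Rotation as R
from plant import env
def ray(f,u,v):
    T=f["world_to_cam"];d=np.array([(u-f["cx"])/f["fx"],-(v-f["cy"])/f["fy"],-1.0])
    return -T[:3,:3].T@T[:3,3], T[:3,:3].T@d
def onz(f,uv,z):
    c,d=ray(f,*uv);return c+d*(z-c[2])/d[2]
def proj(f,p):
    q=f["world_to_cam"][:3,:3]@np.array(p)+f["world_to_cam"][:3,3]
    return np.array([f["cx"]-f["fx"]*q[0]/q[2], f["cy"]+f["fy"]*q[1]/q[2]])
def tri(obs):  # [(frame,uv),...]
    A=np.zeros((3,3));b=np.zeros(3)
    for f,uv in obs:
        c,d=ray(f,*uv);d=d/np.linalg.norm(d);P=np.eye(3)-np.outer(d,d);A+=P;b+=P@c
    return np.linalg.solve(A,b)
def blobs(img,lo,hi,amin=20):
    m=cv2.inRange(cv2.cvtColor(img,cv2.COLOR_BGR2HSV),np.array(lo),np.array(hi))
    cs,_=cv2.findContours(m,cv2.RETR_EXTERNAL,cv2.CHAIN_APPROX_NONE)
    return sorted([c for c in cs if cv2.contourArea(c)>=amin],key=cv2.contourArea,reverse=True)
def cen(c):
    M=cv2.moments(c);return np.array([M["m10"],M["m01"]])/M["m00"]
def pose():
    s=env.state();return np.array(s["tool_pos"]),R.from_quat(s["ee_rot"])
def shift_to(p=None,yaw=None,grasp=None):
    """tool-axis shift to bring grasp point (155 mm ahead) to `grasp`, finger line (tool y) at world angle yaw"""
    t,r=pose();g=t+r.apply([0,0,.155])
    d=r.inv().apply(np.array(grasp)-g); y=r.apply([0,1,0]);a=np.arctan2(y[1],y[0])
    turn=None if yaw is None else -((yaw-a+np.pi/2)%np.pi-np.pi/2)
    return d.round(4),turn,g.round(4),round(a,4)
```

Run:
```python
from h import *
ft=env.grab_frame("top");fs=env.grab_frame("scene");fw=env.grab_frame("wrist")
cv2.imwrite("pics/w.png",fw["img"])
for n,f in(("t",ft),("s",fs)):
    for nm,lo,hi,zs in(("sleeve/brass",(3,120,60),(19,255,255),(0,.03)),("yellow",(22,150,80),(32,255,255),(.084,)),("blue",(105,120,60),(125,255,255),(.04,))):
        for c in blobs(f["img"],lo,hi,8)[:5]:
            print(n,nm,cen(c).round(1),cv2.contourArea(c),[onz(f,cen(c),z).round(3)[:2] for z in zs],cv2.minAreaRect(c))
print("port",onz(ft,(321,205),.08),"stops",onz(ft,(334,238),.045))
print(tri([(ft,(321,203)),(fs,(312,197))]))
```

```text
t sleeve/brass [193.5 266.2] 128.0 [array([0.481, 0.282]), array([0.477, 0.273])] ((193.5, 266.0), (12.0, 13.0), 90.0)
t sleeve/brass [ 49.3 201.5] 63.5 [array([0.661, 0.599]), array([0.651, 0.58 ])] ((48.79865264892578, 200.72853088378906), (64.44205474853516, 1.9507522583007812), 47.72631072998047)
t sleeve/brass [437.3 116.5] 44.5 [array([ 0.77 , -0.304]), array([ 0.756, -0.293])] ((436.5, 119.0), (42.0, 11.0), 90.0)
t yellow [451.6 247.8] 367.0 [array([ 0.451, -0.253])] ((452.0, 248.0), (16.0, 26.0), 90.0)
t blue [314.6 194.4] 211.0 [array([0.601, 0.005])] ((314.71295166015625, 195.02352905273438), (6.107268810272217, 67.77655029296875), 67.86450958251953)
s sleeve/brass [394.6 140.6] 96.5 [array([0.465, 0.288]), array([0.487, 0.266])] ((394.8461608886719, 140.76922607421875), (9.41357421875, 13.728129386901855), 11.309932708740234)
s sleeve/brass [501.4  20.8] 36.0 [array([0.176, 0.938]), array([0.21 , 0.887])] ((500.6200256347656, 21.83999252319336), (7.200000286102295, 10.200000762939453), 36.869895935058594)
s sleeve/brass [203.1 364.8] 12.5 [array([ 0.742, -0.307]), array([ 
[... 224 characters left out ...]
.0), 90.0)
s sleeve/brass [565.2  58.2] 9.5 [array([0.428, 0.952]), array([0.452, 0.901])] ((565.4000244140625, 58.20000076293945), (7.155416965484619, 2.683281421661377), 26.56505012512207)
s yellow [170.7 209.1] 512.5 [array([ 0.471, -0.258])] ((170.70860290527344, 209.40921020507812), (23.30693817138672, 26.297901153564453), 73.61045837402344)
s blue [17.  10.8] 764.5 [array([-0.587, -0.482])] ((19.0, 12.5), (25.0, 38.0), 90.0)
s blue [322.3 221.6] 527.0 [array([ 0.61 , -0.002])] ((322.9999694824219, 221.0), (9.219133377075195, 69.40442657470703), 49.93921661376953)
port [ 0.56667785 -0.00538649  0.08      ] stops [ 0.50166851 -0.02530526  0.045     ]
[ 0.57138461 -0.00525692  0.07887631]
```

View pics/wrist0.png

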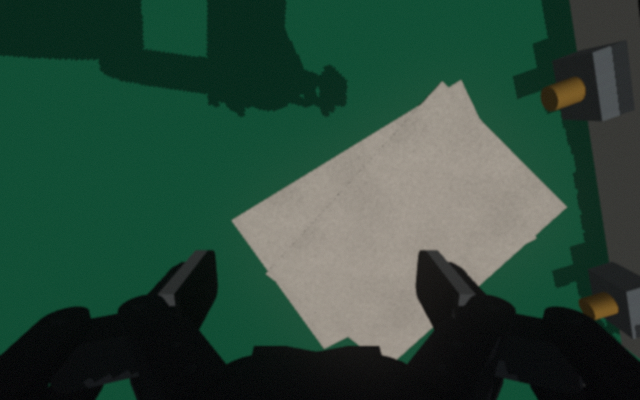

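Wrist view: only the paper and the instrument in sight, fingers at (190,275) and (445,275); the camera sits on the tool's +x side. I'll fly over the fixture to measure close up.

Emit:
shift_gripper:
  deltas: {"plan": [[1,-0.515,-0.471,0,-0.64],[1,-0.515,-0.471,0,-0.64],[1,-0.515,-0.471,0,-0.64],[1,-0.515,-0.471,0,-0.64],[1,-0.515,-0.471,0,-0.64],[1,-0.515,-0.471,0,-0.64],[1,-0.515,-0.471,0,-0.64],[1,-0.515,-0.471,0,-0.64],[1,-0.515,-0.471,0,-0.64],[1,-0.515,-0.471,0,-0.64],[1,-0.515,-0.471,0,-0.64],[1,-0.515,-0.471,0,-0.64]]}

```text
time: 1.3
tool_pos: [0.4523, 0.1682, 0.4051]
ee_rot: [-0.143, 0.99, 0.0, 0.001]
ft_force: [0.9, 0.2, 0.0]
opening: 1.0
finger_force: 0.0
```

```bash
python3 -c "
from h import *
print(shift_to(grasp=[.56,-.005,.245],yaw=1.86))"
```

```text
(array([-0.0542, -0.1966,  0.0051]), np.float64(-0.0029239582456972446), array([0.4525, 0.1683, 0.2501]), np.float64(1.8571))
```

Emit:
shift_gripper:
  deltas: {"plan": [[1,-0.054,-0.197,0,0],[1,-0.054,-0.197,0,0],[1,-0.054,-0.197,0,0],[1,-0.054,-0.197,0,0],[1,-0.054,-0.197,0,0],[1,-0.054,-0.197,0,0],[1,-0.054,-0.197,0,0],[1,-0.054,-0.197,0,0]]}

```text
time: 1.97
tool_pos: [0.5593, -0.0036, 0.4045]
ee_rot: [-0.142, 0.99, 0.0, -0.0]
ft_force: [-0.8, 0.6, -0.1]
opening: 0.999
finger_force: 0.0
```

Run:
```python
from h import *
f=env.grab_frame("wrist");cv2.imwrite("pics/w1.png",f["img"]);np.save("w1.npy",f,allow_pickle=True)
t,r=pose();print(proj(f,t+r.apply([0,0,.155])))
for n,lo,hi,z in(("brass",(8,80,40),(25,255,255),.08),("blue",(105,120,40),(125,255,255),.04)):
    for c in blobs(f["img"],lo,hi,20)[:3]: print(n,cen(c),cv2.contourArea(c),onz(f,cen(c),z),cv2.boxPoints(cv2.minAreaRect(c)).round(1).tolist())
```

```text
[318.51853637 275.93305669]
brass [585.37350375 172.05092311] 821.5 [0.48003586 0.22418261 0.08      ] [[561.7000122070312, 180.3000030517578], [566.5, 156.3000030517578], [608.0999755859375, 164.60000610351562], [603.2999877929688, 188.6999969482422]]
brass [355.32728059  19.25897103] 385.5 [ 0.42057255 -0.01188275  0.08      ] [[345.0, 7.0], [366.0, 7.0], [366.0, 31.0], [345.0, 31.0]]
brass [313.76552598 192.42458809] 131.5 [ 0.5665163  -0.00386259  0.08      ] [[309.0, 184.0], [319.0, 184.0], [319.0, 200.0], [309.0, 200.0]]
blue [313.83502869 215.60602504] 1278.0 [0.60034348 0.00581068 0.04      ] [[244.0, 206.0], [384.0, 206.0], [384.0, 221.0], [244.0, 221.0]]
```

View pics/w1.png

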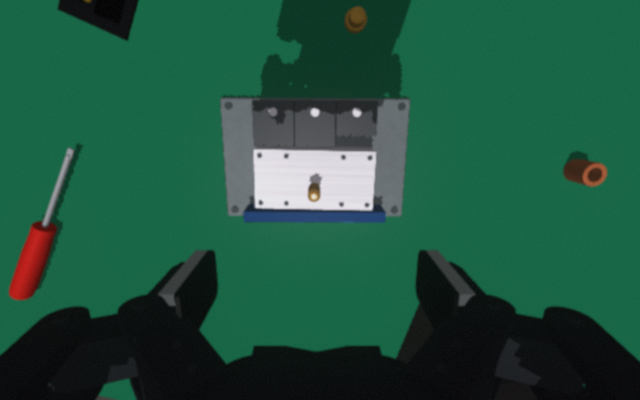

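This shows the fixture nicely squared in the image: stops at columns 253–295, 295–336, 336–377 (rows 100–148), box rows 150–210, port top (314,195), fence row 216, sleeve at right (595,174). The wide gap needs an enlarged crop.

Run:
```python
import cv2,numpy as np
i=cv2.imread("pics/w1.png")[92:227,218:412]
i=(255*(i/255.)**.6).astype(np.uint8)
cv2.imwrite("pics/c1.png",cv2.resize(i,None,fx=4,fy=4,interpolation=cv2.INTER_CUBIC))
```

```text
(no output)
```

View pics/c1.png

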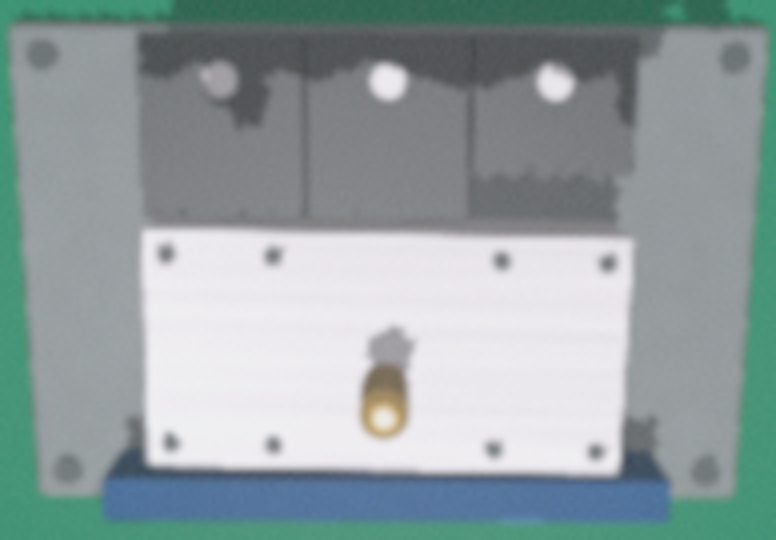

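The gap at the right stop (image right = fixture +y) is clearly wider (stop edge at crop row 175 against 217 for the other two), so that is wide_stop. Box is slightly askew. Going lower to measure port and box precisely.

Emit:
shift_gripper:
  deltas: {"plan": [[1,-0.02,0,0.11,0],[1,-0.02,0,0.11,0],[1,-0.02,0,0.11,0],[1,-0.02,0,0.11,0],[1,-0.02,0,0.11,0]]}

```text
time: 2.43
tool_pos: [0.5777, 0.0034, 0.2933]
ee_rot: [-0.144, 0.99, 0.0, -0.002]
ft_force: [1.8, 0.1, 0.6]
opening: 0.997
finger_force: 0.0
```

Run:
```python
from h import *
f=env.grab_frame("wrist");cv2.imwrite("pics/w2.png",f["img"]);np.save("w2.npy",f,allow_pickle=True)
t,r=pose();print(t,proj(f,t+r.apply([0,0,.155])))
g=cv2.cvtColor(f["img"],cv2.COLOR_BGR2HSV)
for n,lo,hi,z in(("brass",(8,80,40),(25,255,255),.08),("blue",(105,120,40),(125,255,255),.04),("white",(0,0,190),(180,40,255),.048)):
    for c in blobs(f["img"],lo,hi,60)[:3]: print(n,cen(c),cv2.contourArea(c),onz(f,cen(c),z),cv2.boundingRect(c),cv2.boxPoints(cv2.minAreaRect(c)).round(1).tolist())
i=(255*(f["img"]/255.)**.7).astype(np.uint8)[60:300,160:480]
cv2.imwrite("pics/c2.png",cv2.resize(i,None,fx=2.5,fy=2.5,interpolation=cv2.INTER_CUBIC))
```

```text
[0.57855184 0.00308601 0.2958658 ] [314.88412193 282.16756914]
brass [309.46816479 206.64419476] 400.5 [ 0.56596357 -0.00404177  0.08      ] (300, 192, 19, 29) [[300.0, 192.0], [318.0, 192.0], [318.0, 220.0], [300.0, 220.0]]
blue [309.54347948 238.97138698] 2976.5 [0.60056406 0.00532845 0.04      ] (207, 222, 208, 26) [[206.89999389648438, 246.3000030517578], [207.10000610351562, 221.89999389648438], [414.1000061035156, 223.10000610351562], [414.0, 247.39999389648438]]
white [310.37712649 200.1634664 ] 9895.0 [ 0.57062056 -0.0026495   0.048     ] (220, 165, 181, 66) [[219.1999969482422, 227.89999389648438], [220.10000610351562, 163.8000030517578], [400.3999938964844, 166.5], [399.3999938964844, 230.60000610351562]]
white [246.11666667  82.49791667] 80.0 [ 0.51026773 -0.06110674  0.048     ] (241, 78, 12, 10) [[241.0, 78.0], [252.0, 78.0], [252.0, 87.0], [241.0, 87.0]]
```

View pics/c2.png

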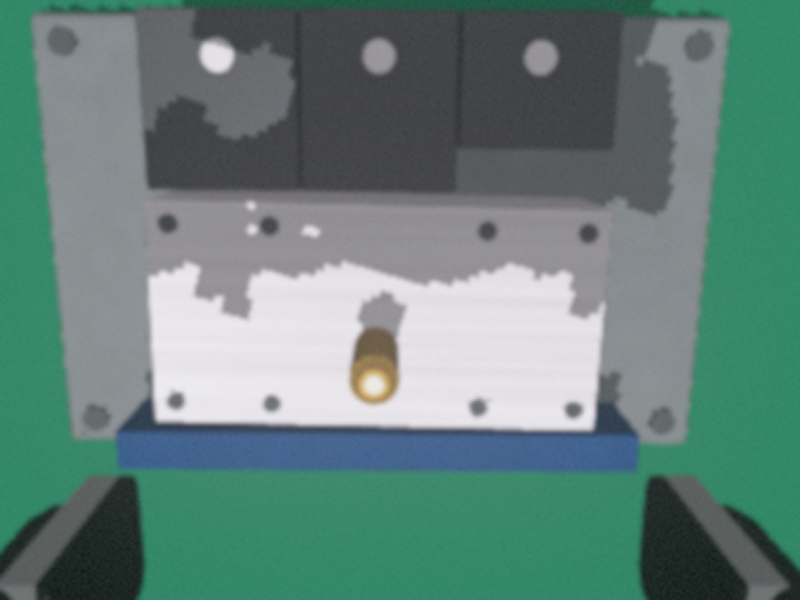

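Port top is at crop (374,385), i.e. pixel (309.6,214); fence top inner edge at crop row 430–432, wide stop edge row 148 (cols 457–612), narrow stop edge row 188, box back edge rows 195–206.

Create m.py:
```python
from h import *
f=np.load("w2.npy",allow_pickle=True).item()
P=lambda x,y,z:onz(f,(160+x/2.5,60+y/2.5),z)
F=[P(118,430,.04),P(637,432,.04)]
yd=F[1]-F[0];L=np.linalg.norm(yd);yaw=np.arctan2(yd[1],yd[0])-np.pi/2
O=(F[0]+F[1])/2;ex=np.array([np.cos(yaw),np.sin(yaw),0]);ey=np.array([-np.sin(yaw),np.cos(yaw),0])
print("fence len",L,"yaw",yaw,"O",O)
loc=lambda p:(((p-O)@ex*1000).round(1),((p-O)@ey*1000).round(1))
for n,a in dict(port=(374,385,.08),wsL=(457,148,.045),wsR=(612,149,.045),nsL=(150,187,.045),nsR=(455,190,.045),boxTL=(149,194,.048),boxTR=(608,206,.048),boxBL=(155,423,.048),boxBR=(596,431,.048),p1=(33,13,.01),p2=(728,20,.01),p3=(686,443,.01),p4=(74,438,.01)).items():
    print(n,P(*a).round(4),loc(P(*a)))
```

```bash
python3 m.py; python3 -c "
from h import *
print(shift_to(grasp=[.495,.272,.18],yaw=1.57))"
```

```text
fence len 0.14785188733632537 yaw 0.2833659166312188 O [0.59544286 0.00499072 0.04      ]
port [ 0.5702 -0.0027  0.08  ] (np.float64(-26.4), np.float64(-0.4))
wsL [0.5143 0.0024 0.045 ] (np.float64(-78.7), np.float64(20.2))
wsR [0.5033 0.0403 0.045 ] (np.float64(-78.6), np.float64(59.7))
nsL [ 0.5461 -0.0705  0.045 ] (np.float64(-68.5), np.float64(-58.6))
nsR [0.5245 0.0051 0.045 ] (np.float64(-68.1), np.float64(19.9))
boxTL [ 0.5474 -0.0696  0.048 ] (np.float64(-67.0), np.float64(-58.2))
boxTR [0.517  0.0435 0.048 ] (np.float64(-64.5), np.float64(58.9))
boxBL [ 0.6076 -0.0549  0.048 ] (np.float64(-5.1), np.float64(-60.9))
boxBR [0.5755 0.0618 0.048 ] (np.float64(-3.3), np.float64(60.1))
p1 [ 0.5131 -0.1213  0.01  ] (np.float64(-114.4), np.float64(-98.3))
p2 [0.4587 0.0685 0.01  ] (np.float64(-113.5), np.float64(99.2))
p3 [0.5821 0.1049 0.01  ] (np.float64(15.1), np.float64(99.7))
p4 [ 0.6367 -0.0858  0.01  ] (np.float64(14.2), np.float64(-98.7))
(array([ 0.0038,  0.2816, -0.0392]), np.float64(0.28864330501273416), array([0.5787, 0.0031, 0.1409]), np.float64(1.8586))
```

Emit:
shift_gripper:
  deltas: {"plan": [[1,0.011,0.29,0,0],[1,0.011,0.29,0,0],[1,0.011,0.29,0,0],[1,0.011,0.29,0,0],[1,0.011,0.29,0,0],[1,0.011,0.29,0,0],[1,0.011,0.29,0,0],[1,0.011,0.29,0.05,0],[1,0.011,0.29,0.05,0],[1,0.011,0.29,0.05,0],[1,0.011,0.29,0.05,0],[1,0.011,0.29,0.05,0]]}

```text
time: 3.48
tool_pos: [0.4875, 0.277, 0.2478]
ee_rot: [-0.142, 0.99, 0.001, 0.002]
ft_force: [-1.0, 0.2, -0.2]
opening: 1.005
finger_force: 0.0
```

Run:
```python
from h import *
f=env.grab_frame("wrist");np.save("w3.npy",f,allow_pickle=True)
t,r=pose();print(t)
for c in blobs(f["img"],(3,100,40),(19,255,255),60)[:3]: print(cen(c),cv2.contourArea(c),onz(f,cen(c),.03),cv2.boundingRect(c),cv2.fitEllipse(c))
i=(255*(f["img"]/255.)**.7).astype(np.uint8)[140:300,210:410]
cv2.imwrite("pics/c3.png",cv2.resize(i,None,fx=3,fy=3,interpolation=cv2.INTER_CUBIC))
```

```text
[0.48752329 0.27690049 0.24767135]
[320.97653747 201.86563307] 1612.5 [0.47411671 0.2757975  0.03      ] (300, 177, 43, 50) ((320.98297119140625, 201.90054321289062), (41.49872970581055, 49.73748779296875), 177.46961975097656)
```

View pics/c3.png

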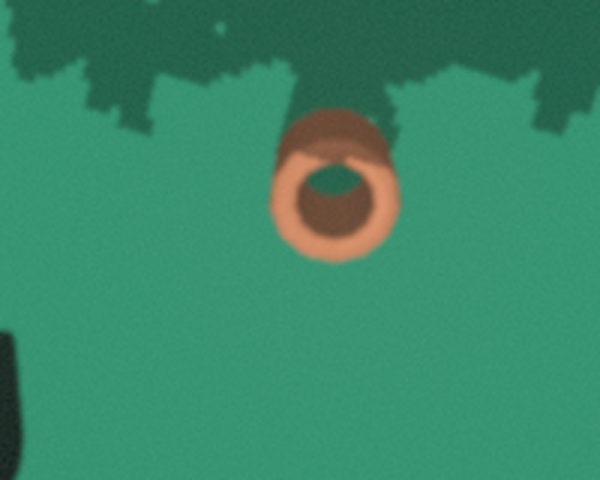

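The rim is centred at crop (335,201.5), i.e. pixel (321.7,207.2), the sleeve standing upright and clear between the fingers.

Run:
```python
from h import *
f=np.load("w3.npy",allow_pickle=True).item()
s=onz(f,(321.7,207.2),.03);print(s)
print(shift_to(grasp=[s[0],s[1],.0235],yaw=1.8586))
```

```text
[0.47711524 0.27713041 0.03      ]
(array([0.0109, 0.003 , 0.0691]), np.float64(-0.003068104305184116), array([0.4882, 0.2772, 0.0927]), np.float64(1.8555))
```

Emit:
shift_gripper:
  deltas: {"plan": [[1,0.011,0.003,0.03,0],[1,0.011,0.003,0.069,0],[1,0.011,0.003,0.069,0],[1,0.011,0.003,0.069,0],[0,0.011,0.003,0.069,0],[0,0.011,0.003,0.069,0],[0,0.011,0.003,0.069,0],[0,0.011,0.003,0.069,0],[0,0.011,0.003,0.069,0],[0,0.011,0.003,0.069,0],[0,0.011,0.003,0.069,0],[0,0.011,0.003,0.069,0]]}

```text
time: 4.53
tool_pos: [0.4755, 0.2773, 0.1775]
ee_rot: [-0.143, 0.99, 0.0, 0.001]
ft_force: [-0.6, -1.4, 6.5]
opening: 0.287
finger_force: 58.6
```

Run:
```python
from h import *
f=env.grab_frame("wrist");np.save("w4.npy",f,allow_pickle=True)
t,r=pose();print(t,proj(f,t+r.apply([0,0,.155])))
for c in blobs(f["img"],(3,100,40),(19,255,255),60)[:3]: print(cen(c),cv2.contourArea(c),onz(f,cen(c),.03),cv2.boundingRect(c),cv2.fitEllipse(c))
i=(255*(f["img"]/255.)**.7).astype(np.uint8)[180:380,210:410]
cv2.imwrite("pics/c4.png",cv2.resize(i,None,fx=3,fy=3,interpolation=cv2.INTER_CUBIC))
```

```text
[0.47545719 0.27733218 0.17745073] [317.01640232 275.80812996]
[316.23411569 273.95542911] 4218.0 [0.47118188 0.27575247 0.03      ] (284, 232, 65, 83) ((316.2234802246094, 274.1150207519531), (64.60565948486328, 83.74376678466797), 0.3904753029346466)
```

View pics/c4.png

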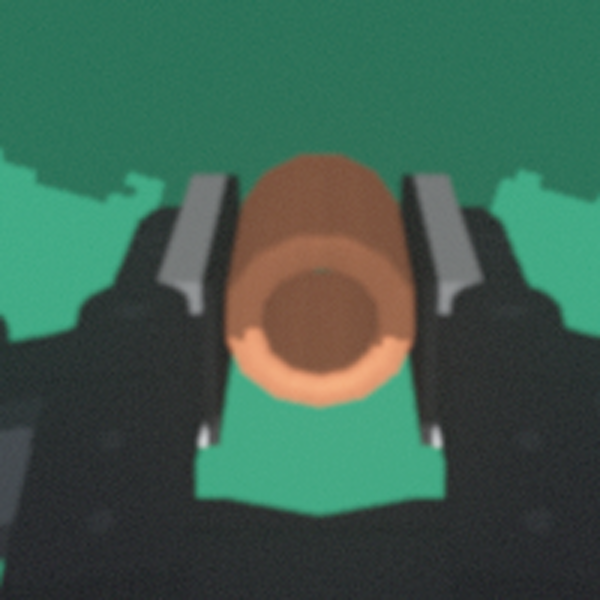

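Sleeve gripped, rim centre at crop (320.5,321.5), i.e. pixel (316.8,287.2), well between the pads.

Run:
```python
from h import *
f=np.load("w4.npy",allow_pickle=True).item()
s=onz(f,(316.8,287.2),.03);print(s)
t,r=pose();g=t+r.apply([0,0,.155])
for n,p in(("s4",s),("s3",np.array([0.47712,0.27713,.03]))): print(n,r.inv().apply(p-g).round(4))
port=np.array([.5702,-.0027,.03]); print("shift", r.inv().apply(port-s), r.inv().apply(port-[0.47712,0.27713,.03]),r.as_rotvec())
```

```text
[0.47662627 0.27758599 0.03      ]
s4 [-0.0009 -0.0001 -0.0075]
s3 [-0.0012 -0.0007 -0.0075]
shift [-1.06041211e-02 -2.95302952e-01 -1.16212039e-05] [-1.02592721e-02 -2.94726080e-01 -1.22640044e-05] [-4.47931921e-01  3.10745844e+00  6.35537467e-04]
```

Emit:
shift_gripper:
  deltas: {"plan": [[0,0,0,-0.04,0],[0,0,0,-0.08,0],[0,0,0,-0.1,0],[0,-0.0105,-0.295,-0.1,0],[0,-0.0105,-0.295,-0.1,0],[0,-0.0105,-0.295,-0.1,0],[0,-0.0105,-0.295,-0.1,0],[0,-0.0105,-0.295,-0.1,0],[0,-0.0105,-0.295,-0.1,0],[0,-0.0105,-0.295,-0.1,0],[0,-0.0105,-0.295,-0.1,0],[0,-0.0105,-0.295,-0.1,0]]}

```text
time: 5.58
tool_pos: [0.5686, -0.0052, 0.276]
ee_rot: [-0.141, 0.99, -0.0, 0.0]
ft_force: [-0.0, 0.5, -1.4]
opening: 0.288
finger_force: 59.3
```

Emit:
shift_gripper:
  deltas: {"plan": [[0,0,0,0,0],[0,0,0,0,0],[0,0,0,0,0]]}

```text
time: 5.83
tool_pos: [0.5677, -0.0016, 0.2755]
ee_rot: [-0.144, 0.99, 0.0, -0.0]
ft_force: [-0.0, 0.1, -1.0]
opening: 0.286
finger_force: 59.3
```

Run:
```python
from h import *
t,r=pose();g=t+r.apply([0,0,.155])
s=g+r.apply([-.0009,-.0001,-.0075]);print("sleeve top",s)
print("to go (tool)",r.inv().apply(np.array([.5702,-.0027,s[2]])-s),"yaw",r.apply([0,1,0]))
f=env.grab_frame("wrist");i=(255*(f["img"]/255.)**.7).astype(np.uint8)[100:380,160:480];cv2.imwrite("pics/c5.png",cv2.resize(i,None,fx=2,fy=2,interpolation=cv2.INTER_CUBIC))
```

```text
sleeve top [ 0.56848512 -0.0014054   0.12803676]
to go (tool) [-1.27615872e-03 -1.72864194e-03 -1.28785108e-06] yaw [-2.84244558e-01  9.58751728e-01  3.94277975e-04]
```

Emit:
shift_gripper:
  deltas: {"plan": [[0,-0.0012,-0.0015,0,0],[0,-0.0012,-0.0015,0,0],[0,-0.0012,-0.0015,0,0],[0,-0.0012,-0.0015,0,0]]}

```text
time: 6.22
tool_pos: [0.5697, -0.0038, 0.2757]
ee_rot: [-0.143, 0.99, 0.0, -0.0]
ft_force: [0.7, 0.0, -0.7]
opening: 0.283
finger_force: 59.3
```

Create chk.py:
```python
from h import *
t,r=pose();g=t+r.apply([0,0,.155])
s=g+r.apply([-.0009,-.0001,-.0075]);print("sleeve top",s.round(4))
print("to go (tool)",(1000*r.inv().apply(np.array([.5702,-.0027,s[2]])-s)).round(2), env.state()["ft_force"].round(1))
```

```bash
python3 chk.py
```

```text
sleeve top [ 0.5706 -0.0037  0.1282]
to go (tool) [0.09 1.02 0.  ] [ 0.7  0.  -0.7]
```

Emit:
shift_gripper:
  deltas: {"plan": [[0,0,0,0,0],[0,0,0,0,0]]}

```text
time: 6.38
tool_pos: [0.5697, -0.0041, 0.2757]
ee_rot: [-0.143, 0.99, 0.0, -0.0]
ft_force: [-0.4, -0.4, 0.0]
opening: 0.287
finger_force: 59.3
```

```bash
python3 chk.py
```

```text
sleeve top [ 0.5706 -0.0039  0.1282]
to go (tool) [0.01 1.29 0.  ] [-0.4 -0.4  0. ]
```

Emit:
shift_gripper:
  deltas: {"plan": [[0,0,0.001,0.01,0],[0,0,0.001,0.01,0],[0,0,0.001,0.01,0],[0,0,0.001,0.01,0],[0,0,0.001,0.01,0]]}

```text
time: 6.8
tool_pos: [0.5695, -0.0032, 0.2657]
ee_rot: [-0.143, 0.99, -0.0, -0.0]
ft_force: [0.7, 1.0, -0.8]
opening: 0.289
finger_force: 59.3
```

```bash
python3 chk.py
```

Run:
```python
from h import *
f=env.grab_frame("wrist");np.save("w5.npy",f,allow_pickle=True);cv2.imwrite("pics/w5.png",f["img"])
h=cv2.cvtColor(f["img"],cv2.COLOR_BGR2HSV)
for r0 in range(150,300,8):
    row=h[r0,270:365]; ok=(row[:,1]>70)&(row[:,2]>30)
    b=np.where(ok&(row[:,0]>=14)&(row[:,0]<=30))[0]+270; c=np.where(ok&(row[:,0]<13))[0]+270
    print(r0,"brass",(b.min(),b.max(),len(b)) if len(b) else None,"copper",(c.min(),c.max(),len(c)) if len(c) else None)
```

```text
sleeve top [ 0.5703 -0.0031  0.1182]
to go (tool) [ 0.04  0.39 -0.  ] [ 0.7  1.  -0.8]
150 brass None copper None
158 brass None copper None
166 brass None copper None
174 brass None copper None
182 brass None copper None
190 brass None copper None
198 brass None copper None
206 brass None copper None
214 brass None copper None
222 brass (np.int64(309), np.int64(325), 17) copper None
230 brass (np.int64(308), np.int64(325), 18) copper None
238 brass None copper (np.int64(300), np.int64(333), 34)
246 brass None copper (np.int64(294), np.int64(339), 46)
254 brass None copper (np.int64(289), np.int64(344), 56)
262 brass None copper (np.int64(288), np.int64(345), 58)
270 brass None copper (np.int64(286), np.int64(347), 57)
278 brass None copper (np.int64(285), np.int64(348), 64)
286 brass None copper (np.int64(284), np.int64(348), 65)
294 brass None copper (np.int64(285), np.int64(347), 63)
```

Port shaft (col 316.8) lines up with sleeve (col 316.5). Descend.

Emit:
shift_gripper:
  deltas: {"plan": [[0,0,0,0.006,0],[0,0,0,0.012,0],[0,0,0,0.018,0],[0,0,0,0.018,0]]}

```text
time: 7.18
tool_pos: [0.5686, -0.0031, 0.2456]
ee_rot: [-0.143, 0.99, 0.0, -0.002]
ft_force: [-0.9, -0.2, -1.0]
opening: 0.287
finger_force: 59.3
```

```bash
python3 chk.py
```

```text
sleeve top [ 0.569  -0.0029  0.0981]
to go (tool) [-1.19 -0.12 -0.  ] [-0.9 -0.2 -1. ]
```

Emit:
shift_gripper:
  deltas: {"plan": [[0,0,0,0.008,0],[0,0,0,0.015,0],[0,0,0,0.018,0],[0,0,0,0.021,0],[0,0,0,0.021,0]]}

```text
time: 7.6
tool_pos: [0.5693, -0.0032, 0.226]
ee_rot: [-0.143, 0.99, 0.0, -0.0]
ft_force: [0.2, 0.9, -1.1]
opening: 0.288
finger_force: 59.4
```

```bash
python3 chk.py
```

```text
sleeve top [ 0.57   -0.003   0.0785]
to go (tool) [-0.26  0.22 -0.  ] [ 0.2  0.9 -1.1]
```

Emit:
shift_gripper:
  deltas: {"plan": [[0,0,0,0.002,0],[0,0,0,0.002,0],[0,0,0,0.002,0]]}

```text
time: 7.85
tool_pos: [0.5698, -0.0032, 0.2255]
ee_rot: [-0.143, 0.99, -0.0, 0.001]
ft_force: [-0.4, 0.7, 1.1]
opening: 0.282
finger_force: 59.5
```

Emit:
shift_gripper:
  deltas: {"plan": [[0.5,0,0,0,0],[0.5,0,0,0,0],[0.5,0,0,0,0],[0.5,0,0,0,0]]}

```text
time: 8.18
tool_pos: [0.5694, -0.0032, 0.2246]
ee_rot: [-0.143, 0.99, 0.0, -0.0]
ft_force: [0.2, 0.1, -0.8]
opening: 0.502
finger_force: 0.0
```

Emit:
shift_gripper:
  deltas: {"plan": [[0.6,0,0,-0.02,0],[0.6,0,0,-0.06,0],[0.6,0,0,-0.1,0],[0.6,0,0,-0.13,0],[0.6,0,0,-0.13,0],[0.6,0,0,-0.13,0]]}

```text
time: 8.68
tool_pos: [0.5701, -0.0032, 0.3579]
ee_rot: [-0.143, 0.99, -0.001, 0.003]
ft_force: [-0.3, 1.2, -0.8]
opening: 0.603
finger_force: 0.0
```

Run:
```python
from h import *
f=env.grab_frame("wrist");np.save("w6.npy",f,allow_pickle=True);cv2.imwrite("pics/w6.png",f["img"])
t,r=pose();print(t)
for c in blobs(f["img"],(3,100,40),(19,255,255),60)[:3]: print(cen(c),cv2.contourArea(c),onz(f,cen(c),.078),cv2.boundingRect(c))
i=(255*(f["img"]/255.)**.7).astype(np.uint8)[60:300,160:480]
cv2.imwrite("pics/c6.png",cv2.resize(i,None,fx=2.5,fy=2.5,interpolation=cv2.INTER_CUBIC))
```

```text
[ 0.5694102  -0.00314816  0.35532968]
[316.94595685 194.02742488] 826.5 [ 0.5688457  -0.00394625  0.078     ] (302, 176, 31, 37)
```

View pics/c6.png

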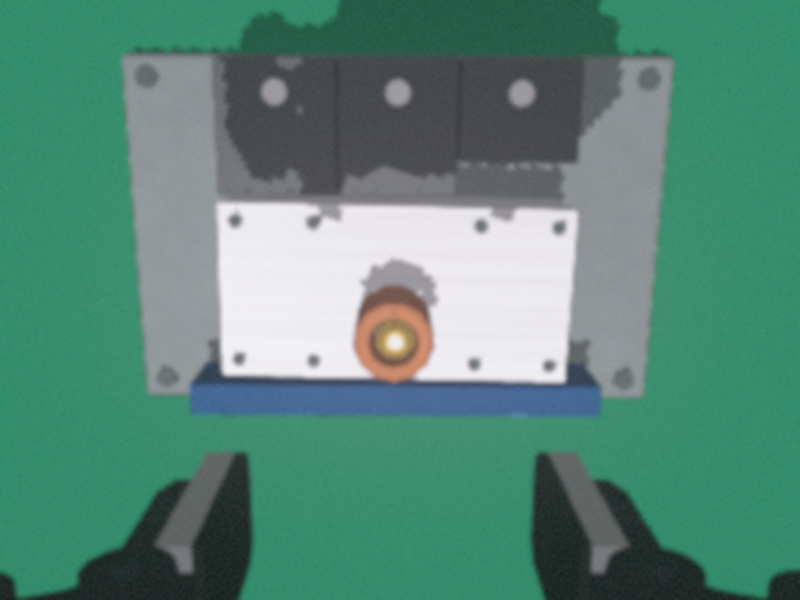

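The sleeve sits over the port, its rim at crop (394,342) with the port's tip centred in the bore, box otherwise undisturbed. Now off to the wedge.

Emit:
shift_gripper:
  deltas: {"plan": [[1,0.175,-0.21,0,0.4],[1,0.175,-0.21,0,0.4],[1,0.175,-0.21,0,0.4],[1,0.175,-0.21,0,0.4],[1,0.175,-0.21,0,0.4],[1,0.175,-0.21,0.06,0.4],[1,0.175,-0.21,0.06,0.4],[1,0.175,-0.21,0.06,0.4],[1,0.175,-0.21,0.06,0.4],[1,0.175,-0.21,0.06,0.4],[1,0.175,-0.21,0.06,0.4],[1,0.175,-0.21,0.06,0.4]]}

```text
time: 9.73
tool_pos: [0.4617, -0.2533, 0.2958]
ee_rot: [0.056, 0.998, -0.0, 0.001]
ft_force: [0.2, -0.0, 0.3]
opening: 0.998
finger_force: 0.0
```

Run:
```python
from h import *
f=env.grab_frame("wrist");np.save("w7.npy",f,allow_pickle=True);cv2.imwrite("pics/w7.png",f["img"])
t,r=pose();print(t,r.apply([0,1,0]))
h=cv2.cvtColor(f["img"],cv2.COLOR_BGR2HSV)
for c in blobs(f["img"],(20,120,60),(34,255,255),100)[:3]:
    print(cen(c),cv2.contourArea(c),onz(f,cen(c),.084),cv2.minAreaRect(c))
    c2=cv2.approxPolyDP(c,3,True)[:,0];print(c2.tolist())
c=blobs(f["img"],(20,120,60),(34,255,255),100)[0];m=np.zeros(h.shape[:2],np.uint8);cv2.drawContours(m,[c],-1,255,-1)
print(np.percentile(h[m>0][:,2],[5,25,50,75,95]))
x,y,w,hh=cv2.boundingRect(c)
for rr in range(y,y+hh,4): print(rr,[int(h[rr,cc,2]) for cc in range(x,x+w,8)])
```

```text
[ 0.46171808 -0.25329268  0.2959977 ] [ 1.11732255e-01  9.93737927e-01 -9.14378157e-04]
[305.80017572 202.00790762] 3983.5 [ 0.44591655 -0.25798425  0.084     ] ((306.0, 201.0), (56.0, 78.0), 90.0)
[[271, 184], [267, 191], [270, 228], [342, 228], [345, 195], [339, 179], [327, 173], [287, 173]]
[630.34304584  81.17871018] 429.0 [ 0.40048464 -0.0844975   0.084     ] ((629.5, 80.5), (29.0, 19.0), 90.0)
[[639, 66], [622, 75], [620, 89], [624, 93], [639, 95], [634, 93], [639, 87]]
[102. 110. 224. 238. 238.]
173 [39, 22, 21, 82, 76, 74, 72, 67, 23, 48]
177 [38, 35, 72, 112, 116, 111, 115, 114, 44, 48]
181 [40, 99, 104, 106, 105, 106, 105, 106, 104, 94]
185 [42, 104, 105, 104, 107, 105, 105, 106, 106, 103]
189 [43, 106, 108, 107, 106, 107, 107, 105, 105, 105]
193 [92, 139, 138, 139, 137, 139, 137, 136, 199, 195]
197 [133, 152, 141, 143, 142, 141, 201, 229, 238, 238]
201 [142, 228, 231, 146, 157, 176, 233, 238, 238, 237]
205 [138, 236, 237, 238, 239, 238, 238, 238, 238, 237]
209 [133, 236, 237, 238, 238, 238, 238, 238, 237, 237]
213 [131, 238, 237, 237, 237, 238, 238, 238, 238, 238]
217 [132, 237, 237, 238, 238, 238, 238, 238, 238, 237]
221 [130, 237, 237, 238, 238, 238, 238, 238, 238, 237]
225 [128, 236, 237, 238, 238, 238, 238, 238, 238, 237]
229 [116, 135, 132, 125, 138, 139, 154, 154, 185, 180]
```

Create wd.py:
```python
from h import *
def head(f,c0,c1,r0,r1,ztop):
    """edges of head top: columns c0..c1 inside, rows r0..r1 inside (lit)"""
    I=cv2.cvtColor(f["img"],cv2.COLOR_BGR2HSV)[:,:,2].astype(float);S=cv2.cvtColor(f["img"],cv2.COLOR_BGR2HSV)[:,:,0].astype(float)
    I=f["img"][:,:,2].astype(float) # red
    def cross(v,th):  # first subpixel index where v falls below th
        k=np.where(v<th)[0]
        if len(k)==0 or k[0]==0:return np.nan
        k=k[0];return k-1+(v[k-1]-th)/(v[k-1]-v[k])
    cols=np.arange(c0,c1);rows=np.arange(r0,r1)
    bot=np.array([[c,r1+cross(I[r1:r1+20,c],110)] for c in cols])
    top=np.array([[c,r0-cross(I[r0-30:r0+1,c][::-1],122)] for c in cols])
    lef=np.array([[c0-cross(I[r,c0-40:c0+1][::-1],120),r] for r in rows])
    rig=np.array([[c1+cross(I[r,c1:c1+40],120),r] for r in rows])
    out=[]
    for e in(top,bot,lef,rig):
        e=e[~np.isnan(e).any(1)];vx,vy,x,y=cv2.fitLine(e.astype(np.float32),cv2.DIST_HUBER,0,.01,.01).ravel()
        d=e-[x,y];res=np.abs(d[:,0]*vy-d[:,1]*vx).mean();out.append(np.cross([x,y,1],[x+vx*50,y+vy*50,1]));print((x,y),"dir",np.degrees(np.arctan2(vy,vx)).round(2),"res",res.round(2))
    X=lambda a,b:(lambda q:q[:2]/q[2])(np.cross(a,b))
    T,B,L,Rr=out;P=[onz(f,X(a,b),ztop) for a,b in((T,L),(T,Rr),(B,Rr),(B,L))]
    c=np.mean(P,0);yv=(P[1]+P[2]-P[0]-P[3])/2
    print("corners",np.round(P,4).tolist());print("centre",c.round(4),"yaw_y",np.arctan2(yv[1],yv[0]).round(4),"len",np.linalg.norm(yv).round(4),"wid",np.linalg.norm(P[1]-P[2]).round(4),np.linalg.norm(P[0]-P[3]).round(4))
    return c,np.arctan2(yv[1],yv[0])
```

Run:
```python
from wd import *
f=np.load("w7.npy",allow_pickle=True).item()
print(f["img"][180:235:3,300,2],f["img"][215,255:275,2],f["img"][215,338:352,2])
c,y=head(f,276,338,206,224,.084)
print(shift_to(grasp=[c[0],c[1],.070],yaw=y))
```

```text
[105 107 108 106 131 141 141 159 238 238 238 238 237 238 238 239 191  39
  39] [ 31  33  34  35  35  36  34  34  35  34  36  66 129 189 221 233 235 237
 236 236] [238 238 236 232 209 165  96  52  44  47  46  48  43  36]
(np.float32(299.6), np.float32(191.02762)) dir 0.97 res 0.24
(np.float32(303.7), np.float32(229.25076)) dir 1.18 res 0.09
(np.float32(266.86264), np.float32(214.5)) dir 88.97 res 0.02
(np.float32(343.63904), np.float32(214.5)) dir -87.63 res 0.05
corners [[0.4368, -0.2791, 0.084], [0.4424, -0.2357, 0.084], [0.4651, -0.2386, 0.084], [0.4592, -0.2821, 0.084]]
centre [ 0.4509 -0.2589  0.084 ] yaw_y 1.4391 len 0.0438 wid 0.0228 0.0226
(array([ 0.0106, -0.0065,  0.071 ]), np.float64(0.019703693984035597), array([ 0.462 , -0.2535,  0.141 ]), np.float64(1.4588))
```

Emit:
shift_gripper:
  deltas: {"plan": [[1,0.0106,-0.0065,0,0.02],[1,0.0106,-0.0065,0.03,0.02],[1,0.0106,-0.0065,0.06,0.02],[1,0.0106,-0.0065,0.071,0.02],[1,0.0106,-0.0065,0.071,0.02],[0,0.0106,-0.0065,0.071,0.02],[0,0.0106,-0.0065,0.071,0.02],[0,0.0106,-0.0065,0.071,0.02],[0,0.0106,-0.0065,0.071,0.02],[0,0.0106,-0.0065,0.071,0.02],[0,0.0106,-0.0065,0.071,0.02]]}

```text
time: 10.7
tool_pos: [0.4505, -0.2599, 0.226]
ee_rot: [0.067, 0.998, -0.001, 0.002]
ft_force: [-0.1, -0.4, 6.6]
opening: 0.506
finger_force: 62.1
```

Run:
```python
from h import *
f=env.grab_frame("wrist");np.save("w8.npy",f,allow_pickle=True);cv2.imwrite("pics/w8.png",f["img"])
t,r=pose();g=t+r.apply([0,0,.155]);print(t,r.apply([0,1,0]),"head top centre in tool rel grasp",r.inv().apply(np.array([.4509,-.2589,.084])-g))
I=f["img"];c=blobs(I,(20,120,60),(34,255,255),100)[0];print(cv2.boundingRect(c),cv2.approxPolyDP(c,3,True)[:,0].tolist())
```

```text
[ 0.45046901 -0.25988346  0.22596468] [ 0.13338635  0.99106259 -0.00174139] head top centre in tool rel grasp [ 0.00019347  0.00127937 -0.01303716]
(258, 220, 118, 98) [[271, 230], [258, 264], [261, 316], [373, 315], [375, 265], [360, 229], [349, 228], [345, 220], [288, 220], [284, 228]]
```

Emit:
shift_gripper:
  deltas: {"plan": [[0,0,0,-0.02,0],[0,0,0,-0.05,0],[0,0,0,-0.09,0],[0,0,0,-0.1,0],[0,0,0,-0.1,0],[0,0,0,-0.1,0]]}

```text
time: 11.25
tool_pos: [0.4495, -0.2592, 0.3239]
ee_rot: [0.067, 0.998, -0.0, 0.0]
ft_force: [-0.8, -0.4, -1.9]
opening: 0.504
finger_force: 61.7
```

Run:
```python
from h import *
print(shift_to(grasp=[.5214,.0251,.170],yaw=1.8542), env.state()["opening"])
f=env.grab_frame("wrist");np.save("w9.npy",f,allow_pickle=True)
a=np.load("w8.npy",allow_pickle=True).item()
for q in(a,f):
    c=blobs(q["img"],(20,120,60),(34,255,255),100)[0];print(cv2.boundingRect(c),cv2.approxPolyDP(c,3,True)[:,0].tolist())
```

```text
(array([-0.0333,  0.2914, -0.0012]), np.float64(-0.4171505254014325), array([ 0.4496, -0.2593,  0.1689]), np.float64(1.437)) 0.5035528574399135
(258, 220, 118, 98) [[271, 230], [258, 264], [261, 316], [373, 315], [375, 265], [360, 229], [349, 228], [345, 220], [288, 220], [284, 228]]
(258, 204, 118, 114) [[292, 204], [286, 228], [271, 232], [258, 264], [260, 315], [372, 316], [375, 266], [361, 231], [347, 228], [341, 204]]
```

Emit:
shift_gripper:
  deltas: {"plan": [[0,-0.033,0.291,0,-0.417],[0,-0.033,0.291,0,-0.417],[0,-0.033,0.291,0,-0.417],[0,-0.033,0.291,0,-0.417],[0,-0.033,0.291,0,-0.417],[0,-0.033,0.291,0,-0.417],[0,-0.033,0.291,0,-0.417],[0,-0.033,0.291,0,-0.417],[0,-0.033,0.291,0,-0.417],[0,-0.033,0.291,0,-0.417],[0,-0.033,0.291,0,-0.417],[0,-0.033,0.291,0,-0.417]]}

```text
time: 12.3
tool_pos: [0.5207, 0.0234, 0.3228]
ee_rot: [-0.14, 0.99, 0.0, -0.001]
ft_force: [0.5, 0.4, -0.8]
opening: 0.505
finger_force: 62.0
```

Emit:
shift_gripper:
  deltas: {"plan": [[0,0,0,0.04,0],[0,0,0,0.04,0],[0,0,0,0.04,0],[0,0,0,0.04,0],[0,0,0,0.04,0],[0,0,0,0.04,0]]}

```text
time: 12.8
tool_pos: [0.5217, 0.0244, 0.2856]
ee_rot: [-0.141, 0.99, -0.0, 0.002]
ft_force: [-0.5, -1.4, -0.8]
opening: 0.504
finger_force: 61.8
```

```bash
python3 - <<'E'
from h import *
print(shift_to(grasp=[.5214,.0251,.13],yaw=1.8542))
f=env.grab_frame("wrist");np.save("w10.npy",f,allow_pickle=True)
i=(255*(f["img"]/255.)**.6).astype(np.uint8)[90:390,120:520]
cv2.imwrite("pics/c10.png",cv2.resize(i,None,fx=2,fy=2,interpolation=cv2.INTER_CUBIC))
E
```

```text
(array([0.0006, 0.0009, 0.0006]), np.float64(-0.0006479351537693745), array([0.5222, 0.0244, 0.1306]), np.float64(1.8536))
```

View pics/c10.png

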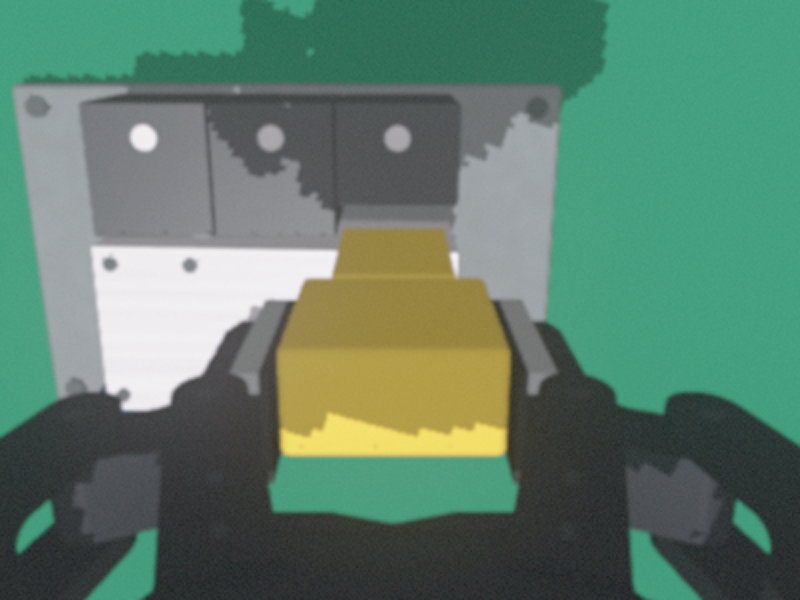

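The wedge hangs upright over the gap: its bottom back edge at crop row 229 (cols 342–446), the wide stop's front edge at row 205 (cols 336–459). Compare them in the fixture frame.

Run:
```python
from h import *
f=np.load("w10.npy",allow_pickle=True).item()
O=np.array([.59544,.00499,0]);a=.2834;ex=np.array([np.cos(a),np.sin(a),0]);ey=np.array([-np.sin(a),np.cos(a),0])
t,r=pose();zb=t[2]-.226+.004;print("TCP",t,"zb",zb)
P=lambda x,y,z:onz(f,(120+x/2,90+y/2),z)
for n,q in dict(wL=(342,229,zb),wR=(446,229,zb),headTL=(278,349,zb+.08),headTR=(510,349,zb+.08),headBL=(283,457,zb+.08),headBR=(507,457,zb+.08),wsL=(336,206,.045),wsR=(459,206,.045),nsL=(94,234,.045),nsR=(334,237,.045),boxL=(92,247,.048)).items():
    p=P(*q)-O;print(n,(1000*p@ex).round(1),(1000*p@ey).round(1))
```

```text
TCP [0.521654   0.02450218 0.28542233] zb 0.06342232978173026
wL -75.9 23.6
wR -75.9 54.8
headTL -76.4 17.8
headTR -76.4 60.4
headBL -53.6 17.7
headBR -53.6 60.8
wsL -78.3 20.4
wsR -78.3 60.3
nsL -68.8 -59.5
nsR -67.8 19.5
boxL -65.3 -59.3
```

Emit:
shift_gripper:
  deltas: {"plan": [[0,0.0006,0.0008,0,0],[0,0.0006,0.0008,0.008,0],[0,0.0006,0.0008,0.014,0],[0,0.0006,0.0008,0.018,0],[0,0.0006,0.0008,0.021,0],[0,0.0006,0.0008,0.021,0],[0,0.0006,0.0008,0.021,0]]}

```text
time: 13.43
tool_pos: [0.5202, 0.0253, 0.2623]
ee_rot: [-0.141, 0.99, 0.0, -0.001]
ft_force: [0.1, -0.1, -1.7]
opening: 0.51
finger_force: 61.9
```

```bash
python3 -c "
from h import *
print(shift_to(grasp=[.5214,.0251,.13],yaw=1.8542), env.state()['ft_force'].round(1))"
```

```text
(array([-0.0012, -0.0006, -0.0227]), np.float64(-6.389033219633689e-05), array([0.52  , 0.0253, 0.1073]), np.float64(1.8541)) [ 0.1 -0.1 -1.7]
```

Emit:
shift_gripper:
  deltas: {"plan": [[0,0.0005,0,0.003,0],[0,0.0005,0,0.006,0],[0,0.0005,0,0.009,0],[0,0.0005,0,0.012,0],[0,0.0005,0,0.012,0],[0,0.0005,0,0.012,0]]}

```text
time: 13.93
tool_pos: [0.5198, 0.0252, 0.2506]
ee_rot: [-0.141, 0.99, 0.0, 0.0]
ft_force: [0.8, 0.1, -1.2]
opening: 0.507
finger_force: 61.9
```

```bash
python3 chk.py | tail -1
```

```text
to go (tool) [-39.67 -40.75  -0.  ] [ 0.8  0.1 -1.2]
```

Emit:
shift_gripper:
  deltas: {"plan": [[0,0,0,0.002,0],[0,0,0,0.004,0],[0,0,0,0.006,0],[0,0,0,0.006,0],[0,0,0,0.006,0]]}

```text
time: 14.35
tool_pos: [0.5198, 0.0252, 0.2445]
ee_rot: [-0.141, 0.99, 0.0, 0.0]
ft_force: [0.6, -0.5, -1.3]
opening: 0.506
finger_force: 62.0
```

Emit:
shift_gripper:
  deltas: {"plan": [[0,0,0,0.001,0],[0,0,0,0.002,0],[0,0,0,0.003,0],[0,0,0,0.003,0],[0,0,0,0.003,0]]}

```text
time: 14.77
tool_pos: [0.5198, 0.0251, 0.2419]
ee_rot: [-0.141, 0.99, -0.0, 0.0]
ft_force: [-0.9, -1.1, 2.0]
opening: 0.506
finger_force: 62.2
```

Emit:
shift_gripper:
  deltas: {"plan": [[0,0,0,0.001,0],[0,0,0,0.001,0],[0,0,0,0.001,0],[0,0,0,0.001,0]]}

```text
time: 15.1
tool_pos: [0.5198, 0.0251, 0.2408]
ee_rot: [-0.141, 0.99, -0.0, 0.0]
ft_force: [-2.1, -1.2, 4.0]
opening: 0.5
finger_force: 62.4
```

Emit:
shift_gripper:
  deltas: {"plan": [[0,0,0,0.001,0],[0,0,0,0.001,0],[0,0,0,0.001,0],[0,0,0,0.001,0]]}

```text
time: 15.43
tool_pos: [0.5199, 0.0251, 0.2401]
ee_rot: [-0.141, 0.99, -0.0, -0.0]
ft_force: [-3.4, -2.2, 5.3]
opening: 0.501
finger_force: 62.9
```

Emit:
shift_gripper:
  deltas: {"plan": [[0,0.0005,0,0.001,0],[0,0.0005,0,0.002,0],[0,0.0005,0,0.002,0],[0,0.0005,0,0.002,0],[0,0.0005,0,0.002,0]]}

```text
time: 15.85
tool_pos: [0.5197, 0.0249, 0.2395]
ee_rot: [-0.141, 0.99, -0.0, 0.0]
ft_force: [-7.5, -2.4, 12.2]
opening: 0.507
finger_force: 63.8
```

Emit:
shift_gripper:
  deltas: {"plan": [[0,0.0005,0,0.001,0],[0,0.0005,0,0.002,0],[0,0.0005,0,0.002,0],[0,0.0005,0,0.002,0],[0,0.0005,0,0.002,0]]}

```text
time: 16.27
tool_pos: [0.5197, 0.0248, 0.239]
ee_rot: [-0.141, 0.99, -0.0, 0.0]
ft_force: [-9.4, -1.9, 20.6]
opening: 0.503
finger_force: 64.7
```

Emit:
shift_gripper:
  deltas: {"plan": [[0,0,0,-0.001,0],[0,0,0,-0.001,0],[0,0,0,-0.001,0],[0,0,0,-0.001,0],[0,0,0,-0.001,0],[0,0,0,-0.001,0]]}

```text
time: 16.77
tool_pos: [0.5195, 0.0248, 0.239]
ee_rot: [-0.141, 0.99, -0.0, 0.001]
ft_force: [-6.2, -2.4, 15.1]
opening: 0.509
finger_force: 63.6
```

Run:
```python
from h import *
T=env.grab_frame("top");S=env.grab_frame("scene");W=env.grab_frame("wrist")
for n,f in(("T",T),("S",S),("W",W)): np.save(f"e{n}.npy",f,allow_pickle=True)
O=np.array([.59544,.00499,0]);a=.2834;ex=np.array([np.cos(a),np.sin(a),0]);ey=np.array([-np.sin(a),np.cos(a),0])
L=lambda x,y,z:O+x*ex+y*ey+[0,0,z]
# blue inner-face/dark gap profile: sample along fixture x across box edge/fence in scene & wrist
for n,f in(("S",S),("W",W)):
    print(n)
    for y in(-.055,-.035,.03,.05):
        q=[proj(f,L(x,y,.048)) for x in np.arange(-.012,.010,.001)]
        print(y,[tuple(int(v) for v in cv2.getRectSubPix(f["img"],(1,1),tuple(map(float,p)))[0,0]) for p in q] if 0<q[0][0]<640 and 0<q[0][1]<400 else q[0])
print(env.state()["ft_force"])
```

```text
S
-0.055 [(244, 242, 244), (241, 239, 241), (237, 236, 238), (230, 228, 231), (223, 219, 223), (217, 212, 217), (214, 209, 213), (217, 214, 217), (223, 220, 223), (229, 226, 228), (230, 228, 231), (228, 227, 229), (218, 217, 220), (201, 198, 199), (183, 175, 175), (165, 152, 148), (153, 131, 122), (146, 115, 99), (144, 105, 81), (144, 98, 67), (144, 94, 56), (144, 93, 51)]
-0.035 [(244, 241, 243), (243, 241, 243), (243, 241, 243), (240, 238, 240), (239, 236, 239), (238, 235, 238), (236, 233, 236), (235, 232, 235), (235, 232, 235), (236, 234, 237), (234, 232, 235), (229, 226, 229), (217, 214, 218), (199, 194, 198), (180, 171, 172), (164, 148, 145), (151, 128, 120), (147, 115, 98), (145, 105, 79), (146, 97, 63), (146, 95, 57), (146, 93, 53)]
0.03 [(241, 239, 242), (241, 239, 241), (239, 237, 240), (237, 235, 239), (238, 235, 238), (239, 236, 239), (240, 238, 240), (240, 238, 240), (241, 240, 241), (241, 241, 242), (238, 237, 239), (234, 232, 2
[... 1205 characters left out ...]
 233, 236), (237, 233, 236), (237, 233, 236), (238, 234, 236), (239, 234, 237), (241, 237, 240), (241, 237, 240), (240, 236, 239), (221, 213, 219), (125, 119, 123), (39, 39, 41), (33, 34, 36), (33, 34, 38), (32, 34, 36), (29, 31, 33), (32, 33, 35), (30, 31, 34), (32, 32, 34), (31, 32, 32), (30, 30, 33), (29, 29, 31)]
0.05 [(241, 237, 239), (240, 236, 238), (238, 234, 237), (235, 231, 234), (210, 202, 208), (172, 166, 169), (131, 127, 128), (128, 124, 123), (148, 143, 145), (153, 146, 149), (95, 92, 95), (36, 36, 38), (30, 32, 34), (32, 32, 36), (32, 33, 35), (30, 31, 33), (31, 32, 33), (32, 32, 35), (31, 30, 31), (30, 29, 31), (29, 29, 31), (31, 30, 32)]
[-7.89609026 -1.22699234 14.83440335]
```

Run:
```python
from h import *
O=np.array([.59544,.00499,0]);a=.2834;ex=np.array([np.cos(a),np.sin(a),0]);ey=np.array([-np.sin(a),np.cos(a),0])
L=lambda x,y,z:O+x*ex+y*ey+[0,0,z]
for n,p0 in(("T","pics/top0.png"),("S","pics/scene0.png")):
    f=np.load(f"e{n}.npy",allow_pickle=True).item();xs=np.arange(-.014,.018,.001)
    for y in(-.055,-.045,-.025,.025,.045,.055):
        for lab,im in(("before",cv2.imread(p0)),("after",f["img"])):
            v=[float(np.mean([cv2.getRectSubPix(im,(1,1),tuple(map(float,proj(f,L(x,y+d,.048)))))[0,0,2] for d in(-.004,-.002,0,.002,.004)])) for x in xs]
            print(n,y,lab,np.round(v).astype(int).tolist())
```

```text
T -0.055 before [239, 234, 228, 225, 225, 226, 228, 225, 211, 190, 157, 121, 85, 57, 38, 31, 31, 34, 35, 35, 36, 37, 35, 32, 27, 21, 15, 8, 2, 0, 0, 0]
T -0.055 after [96, 96, 95, 95, 94, 93, 92, 91, 91, 91, 90, 88, 87, 87, 88, 88, 87, 86, 87, 87, 87, 86, 87, 87, 87, 87, 87, 88, 89, 91, 91, 91]
T -0.045 before [246, 246, 246, 247, 247, 247, 246, 240, 228, 203, 167, 128, 91, 59, 40, 31, 31, 33, 35, 35, 36, 36, 35, 32, 27, 20, 13, 7, 3, 1, 1, 1]
T -0.045 after [92, 92, 93, 93, 94, 96, 97, 97, 97, 98, 98, 99, 99, 98, 98, 97, 96, 95, 94, 92, 90, 89, 87, 86, 85, 84, 83, 82, 82, 81, 80, 80]
T -0.025 before [243, 240, 237, 236, 236, 237, 239, 238, 229, 212, 183, 145, 106, 73, 47, 35, 32, 34, 36, 38, 39, 38, 36, 33, 29, 23, 16, 8, 3, 1, 1, 0]
T -0.025 after [97, 99, 101, 103, 104, 105, 107, 108, 109, 110, 111, 113, 115, 115, 116, 117, 118, 119, 120, 121, 122, 122, 123, 124, 124, 124, 124, 123, 123, 123, 122, 121]
T 0.025 before [243, 238, 233, 226, 222, 222, 225, 230, 231, 225, 207, 180, 144, 106, 73, 51, 39, 35, 35, 37, 37, 37, 35, 33, 30, 23, 15, 9, 4, 1, 0, 0]
T 0.025 after [90, 90, 91, 9
[... 2007 characters left out ...]
93, 74, 61, 53, 50, 49, 50, 50, 49, 47, 44, 41]
S 0.045 before [234, 234, 234, 234, 235, 235, 234, 232, 229, 222, 210, 195, 181, 170, 163, 156, 148, 136, 121, 104, 86, 69, 58, 51, 48, 46, 45, 46, 45, 43, 39, 36]
S 0.045 after [242, 242, 241, 241, 241, 240, 239, 238, 237, 238, 238, 239, 238, 234, 226, 210, 190, 167, 142, 117, 94, 75, 62, 55, 51, 49, 48, 48, 48, 45, 41, 37]
S 0.055 before [208, 201, 193, 188, 188, 191, 198, 204, 204, 200, 191, 179, 167, 156, 147, 138, 129, 118, 104, 89, 75, 63, 54, 49, 48, 47, 47, 46, 45, 45, 42, 38]
S 0.055 after [218, 218, 216, 214, 211, 206, 201, 197, 196, 198, 202, 205, 205, 202, 195, 182, 165, 145, 124, 103, 84, 69, 59, 53, 51, 50, 50, 49, 48, 45, 41, 39]
```

The screw rows on the box have moved 4–5.5 mm towards the fence and now lie parallel to it. The wedge is jammed about 7 mm above the plate under roughly 15 N, so I'm handing in.

```bash
python3 -c "
from plant import env
print(env.sign_off())"
```

```text
the job is handed in; nothing more can be done
None
```

The job is handed in, with no verdict returned: the sleeve is seated on the port and released, and the gripped wedge presses down in the wide gap with about 15 N. By the scene camera, the box lies parallel to the fence within about 0.5 mm and has moved up by about its initial gap.

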